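# Scan the two tins onto the tea round

### The arm

A 6-joint arm with a two-finger parallel gripper is mounted at the origin on the work surface. World frame = base frame: x ahead of the robot, y to its left, z up, the work surface at z = 0. Lengths are in m, angles in rad, forces in N, time in s.
With the tool pointing down it reaches from about 0.35 to 0.85 m from the base axis. Payload 8.1 kg.
Tool frame: the origin (TCP) lies on the centre line of the jaws, within the pads' length; the fingertips stand r.tcp_to_tips ahead of it and the grasp point (between the pads) is the TCP (r.tcp_to_tips is the distance from the TCP to the fingertips, in m); z points along the fingers, y is the direction in which the jaws open and shut (so a half turn about z gives the same grasp; the last joint's range is limited). The gripper opens to 93 mm and grips with 3 to 60 N. Pads are 15 mm wide; open, the fingers measure 128 mm over their backs; the gripper's body (75 mm by 188 mm) begins 65 mm behind the grasp point.
Start: joints at [1.133, 0.13, 1.488, -0, 1.523, -0.085], TCP at [0.207, 0.563, 0.238] pointing down, gripper open.
Joint ranges: [-2.96, 2.96], [-0.89, 2.26], [0.02, 2.5], [-1.34, 4.48], [0, 2.73], [-2.66, 2.66]. Speed limits (rad/s): [2.39, 2.39, 2.79, 3.14, 3.14, 3.14].

### API

Orientations are given as a unit quaternion [x, y, z, w].
In Python, from cell import r gives the robot as it stands. The module is installed in compiled form; this text tells all that it offers.
- The arm moves only by the tool send_rows, never from a script. Its argument "motion" is a list of rows, each a list of 7 numbers: the turn, a rotation vector about the tool's x, y, z in units of 6 degrees (1.0 is 6 degrees), then the shift along the tool's x, y, z in units of 25 mm (1.0 is 25 mm), then the gripper's target within -1 to 1 (fully open at 1, half-way at 0, shut at -1). In form: [[ax, ay, az, tx, ty, tz, gripper], ...]. A call has 1 to 20 rows; each row is the pose to reach, as a shift and turn from the pose measured when the call began, along the tool's axes at that moment; what a row does not reach only later rows make up. A row lasts 1/10 s, in which the tool goes at most 50 mm and 8.59 degrees, less where a joint would pass 70% of its speed; a pose out of reach is approached as far as the arm can. A call with a gripper value outside its range is refused whole. The fingers move at their own pace and stop on an object; "grip_force" is the grip in N (left out, the last holds). Time passes only in rows, so rows that repeat a pose let the fingers close. It gives the time, the measured TCP pose, the force and the opening at its end, in the units of the state.
- r.state(): the state, without advancing time (a new reading comes with each control period).
- r.snapshot(name): name is "side" or "top" or "wrist"; returns the picture (420x560x3 uint8, red, green, blue); there is no depth.
- r.camera_info(name): a dict with "camera_matrix" (3x3 intrinsics, pixels), "cam_to_world" (4x4, takes a point from camera to world coordinates). Camera axes: x right, y down, z forward; pixel columns grow to the right and rows downward; lengths in m; the calibration is good to about 2 mm. The wrist camera is an equidistant fisheye: a pixel r from the principal point sees the ray r / f radians off the axis. A picture is of the moment at which its call begins: read the wrist's pose just before it. camera_info takes no time and is no camera call; for the wrist camera it gives the pose at the moment of the call.
- r.sign_off(): hands the job in, once; it reports no verdict.
Trained networks look in the newest picture that a camera, given by its name, has taken for a name from the list of things; names that differ only in an ending like _2 or _b are one class to them, and where a whole thing is asked for, a point or a joint stands for the part that bears it (a point fixed in the world has none). Each returns a list of dicts, best first, with "confidence" (0 to 1); they miss things now and then, are a little off and sometimes report something else, mostly with a low value. They report only what shows in the picture. A call takes as long as a camera call. They do not tell look-alikes from the thing itself.
- r.find_in(name, camera): "extent" ([left, top, width, height] in pixels, round what is visible of it).
- r.spot_point(name, camera): "location" ([column, row] in pixels: a listed point, or the origin of a listed thing).
The state is a dict: "t": time; "joint_positions": joint angles; "qvel": joint speeds; "tau": joint torques, N m; "eef_pos": TCP position; "orientation": TCP orientation; "contact_force": force on the tool from outside, world axes, zero at the start; "wrist_torque": the same for the moment, N m; "gripper_width": opening from 0.0 (shut) to 1.0 (fully open).
Only numpy, scipy, OpenCV 4.12 (cv2) and the standard library are available. Lean on these libraries where they do the work, as an engineer would, in place of code of your own. Each camera call takes 0.05 s, during which the arm holds its last target.

### The job

Book the two metal tins onto the tea round: draw the hand scanner up out of its stand, tip it nose-down about 45 degrees (anything from there to straight down will do) and aim its window at the middle of the barcode label on the lid of the round tin, from about 10 cm away, holding it steady there for a full second. Then aim it in the same way at the label on the square tin and finish there, still holding the scanner raised and steady on that label, touching nothing but your gripper. Scan the tins where they stand, and do not push or knock over them, the packet (its label is not wanted) or the tea things.

Things in the scene. Friction and masses are not known exactly. Their poses are not given: they have to be found in the camera images.
- scanner_grip (a point): Pistol-shaped hand scanner, loose, handle-down in its stand. This point: middle of the width and height of its grey barrel (110 long in x, 36 wide in y, 40 mm tall in z), above the handle, 65 mm behind the nose, near the centre of mass; grip here across the 36 mm. Axes: -x out of the nose along the line of sight, z up away from the handle, y across. Level at the start.
- scanner_window (a point): Centre of the dark window on the scanner's flat nose, 65 mm from scanner_grip along the scanner's -x. Same axes: the line of sight runs along -x from here.
- scanner_foot (a point): Centre of the underside of the scanner's handle, 110 mm below scanner_grip.
- scanner: The scanner as a whole, about 0.2 kg (+-30%); origin at scanner_foot, same axes. Black handle 30 mm (x) by 26 mm (y), straight down from the barrel to the foot.
- stand: Black block, fixed, 95 (x) by 90 (y) by 60 mm tall, with an upright socket 50 mm deep in the centre of its top, in which the handle sits with 2 to 3 mm of play. Origin at the centre of its underside. The barrel stands clear above it (axis 120 mm above the work surface), nose along the stand's -x, roughly towards the robot.
- stand_mouth (a point): Centre of the socket's mouth on top of the stand, 60 mm above the work surface.
- round_label (a point): Centre of the white barcode label (60 by 50 mm) flat on top of the round tin: plain metal, 112 mm across, 60 mm tall, loose, 0.55 kg. z is the label's upward normal. The point is at the lid's centre. One tin stands on the left, one on the right: which is which varies.
- round_tin: The round tin; origin at the centre of its underside.
- square_label (a point): Centre of the white barcode label (60 by 50 mm) flat on the lid of the square tin: plain metal, 100 by 100 mm, 85 mm tall, loose, 0.6 kg. z is the label's upward normal. The point is at the lid's centre, at the tin's top.
- square_tin: The square tin; origin at the centre of its underside.
- packet: bystander: long cardboard packet, 150 (x) by 62 (y) by 45 mm tall, with a barcode label that is not wanted, lying between the tins; origin at the centre of its underside
- mug_a: bystander: a plain yellow mug, 78 mm across, 85 mm tall, with one handle; origin at the centre of its underside
- mug_b: bystander: a plain yellow mug, 78 mm across, 85 mm tall, with one handle; origin at the centre of its underside
- sugar_bowl: bystander: glass bowl, 96 mm across, 50 mm tall; origin at the centre of its underside
- spoon: bystander: steel spoon, 140 mm long, lying flat on the surface
- glass_jug: bystander: glass jug, 150 mm tall, 114 mm across, handle to its +x; origin at the centre of its underside
- steel_jug: bystander: steel jug, 165 mm tall, 110 mm across, handle to its +x; origin at the centre of its underside
There are look-alikes about, which are no part of the job. Leave any pink or turquoise look-alike of the scanner alone.

How it is judged:
On the way, in this order (a step that is already met when the one before it is completed fails the run):
1. the scanner is drawn up out of its stand in the gripper (z of scanner_foot in the frame of stand_mouth above 0.005 m and contact force between the fingers and scanner above 1 N), for 0.1 s.
2. the scanner is aimed steadily at the round tin's label (x of round_label in the frame of scanner_window between -0.2 and -0.04 m and y of round_label in the frame of scanner_window between -0.018 and 0.018 m and z of round_label in the frame of scanner_window between -0.018 and 0.018 m and angle between the x axis of scanner_window and the z axis of round_label, either way round below 1.05 rad and linear speed of scanner below 0.03 m/s and angular speed of scanner below 0.2 rad/s and contact force between the fingers and scanner above 1 N and height (world z) of scanner_foot above 0.03 m and contact force between scanner and stand below 0.2 N and contact force between scanner and round_tin below 0.2 N and contact force between scanner and square_tin below 0.2 N and contact force between scanner and packet below 0.2 N and contact force between scanner and mug_a below 0.2 N and contact force between scanner and mug_b below 0.2 N and contact force between scanner and sugar_bowl below 0.2 N and contact force between scanner and glass_jug below 0.2 N and contact force between scanner and steel_jug below 0.2 N), for 0.7 s.
At the end, for the whole second after the job is handed in: Scanner held by the gripper alone, foot over 30 mm up, still (30 mm/s, 0.2 rad/s), line of sight within 18 mm each way of the square label's centre, 40 to 200 mm away and 30 degrees or more below level, after 0.7 s so on the round label; tins and tea things within 30 mm of their places (x of square_label in the frame of scanner_window between -0.2 and -0.04 m and y of square_label in the frame of scanner_window between -0.018 and 0.018 m and z of square_label in the frame of scanner_window between -0.018 and 0.018 m and angle between the x axis of scanner_window and the z axis of square_label, either way round below 1.05 rad and linear speed of scanner below 0.03 m/s and angular speed of scanner below 0.2 rad/s and contact force between the fingers and scanner above 1 N and height (world z) of scanner_foot above 0.03 m and contact force between scanner and stand below 0.2 N and contact force between scanner and round_tin below 0.2 N and contact force between scanner and square_tin below 0.2 N and contact force between scanner and packet below 0.2 N and contact force between scanner and mug_a below 0.2 N and contact force between scanner and mug_b below 0.2 N and contact force between scanner and sugar_bowl below 0.2 N and contact force between scanner and glass_jug below 0.2 N and contact force between scanner and steel_jug below 0.2 N and distance of each of round_label, square_label, packet, mug_a, mug_b, sugar_bowl, glass_jug, steel_jug, spoon from where it was at the start of the episode below 0.03 m); the arm keeps its last pose, push and grip.
It fails at once if a tin, the packet or a tea thing is pushed away (distance of any of round_label, square_label, packet, mug_a, mug_b, sugar_bowl, glass_jug, steel_jug, spoon from where it was at the start of the episode above 0.03 m).
It fails at once if a tin, a mug, a jug or the bowl is tipped over (angle between any of round_tin, square_tin, packet, mug_a, mug_b, sugar_bowl, glass_jug, steel_jug's own z axis and vertical above 0.5 rad).
It also fails if it takes over 51 s, if anything falls off the work surface, if the arm or the gripper's body presses on something with over 40 N, if the wrist force passes 120 N, or if a joint passes its speed limit or range.

## Working session

There is one attempt and no reset: what is moved stays moved. The work goes in short steps, Python scripts to look and compute and a tool call to move; the robot and the scene stay as the last step left them, time stands still between calls to the robot, and variables do not carry over. Pictures are saved under pics/ and viewed, and the job is handed in when it is done.

Besides the shell and the picture viewer there is one more tool, called after ">>>" as name(argument=value, ...), one argument or row to a line, values as JSON. send_rows: Moves the arm, as the interface text tells. Its arguments: {"type":"object","properties":{"motion":{"type":"array","items":{"type":"array","items":{"type":"number"}}},"grip_force":{"type":"number"}},"required":["motion"]}

```bash
mkdir -p pics; ls; python3 - <<'E'
from cell import r
import cv2,numpy as np
print(r.state()); print(r.tcp_to_tips)
for n in ["side","top","wrist"]:
    im=r.snapshot(n); cv2.imwrite(f"pics/{n}0.png",im[:,:,::-1])
    ci=r.camera_info(n); print(n,np.round(ci["camera_matrix"],2).tolist(),np.round(ci["cam_to_world"],4).tolist())
E
```

```text
pics
{'t': 0.0, 'joint_positions': array([ 1.13258964e+00,  1.31129022e-01,  1.48928168e+00, -4.82846094e-07,
        1.52299621e+00, -8.54007164e-02]), 'qvel': array([ 0.00070331,  0.00140229,  0.00109511,  0.0010938 , -0.00101985,
       -0.00066365]), 'tau': array([ 4.35878583e-04, -5.59842288e+01, -4.91774547e+01,  7.67204957e-02,
        3.50455160e-02, -1.48109498e-04]), 'eef_pos': array([0.20707127, 0.56256567, 0.2366053 ]), 'orientation': array([ 1.75489438e-01,  9.84480896e-01, -8.76284631e-04, -2.34554166e-04]), 'contact_force': array([-0.11864511,  0.0680504 , -0.23346565]), 'wrist_torque': array([ 0.01272836,  0.06019415, -0.04315368]), 'gripper_width': 0.9985252949981998}
0.019
side [[416.5, 0.0, 285.27], [0.0, 416.5, 213.31], [0.0, 0.0, 1.0]] [[0.9506, -0.1917, 0.2443, 0.1164], [-0.3102, -0.5499, 0.7755, -1.1097], [-0.0144, -0.813, -0.5821, 0.9294], [0.0, 0.0, 0.0, 1.0]]
top [[443.64, 0.0, 277.51], [0.0, 443.64, 205.13], [0.0, 0.0, 1.0]] [[-0.0039, -0.9976, 0.0693, 0.3903], [-1.0, 0.0038, -0.0017, 0.0257], [0.0014, -0.0693, -0.9976, 1.5034], [0.0, 0.0, 0.0, 1.0]]
wrist [[325.19, 0.0, 276.81], [0.0, 325.19, 209.85], [0.0, 0.0, 1.0]] [[0.3464, 0.9034, 0.2529, 0.1369], [0.9381, -0.3331, -0.095, 0.5889], [-0.0016, 0.2702, -0.9628, 0.3838], [0.0, 0.0, 0.0, 1.0]]
```

View pics/side0.png

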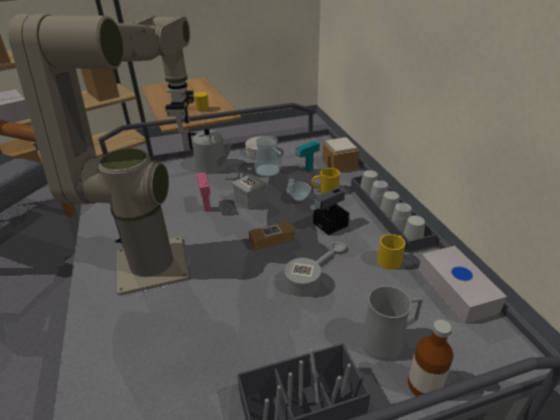

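View pics/top0.png

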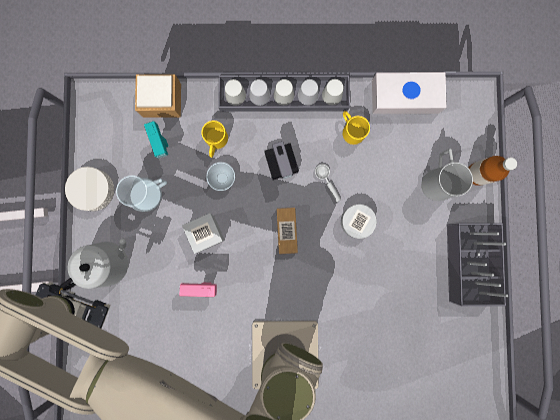

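View pics/wrist0.png

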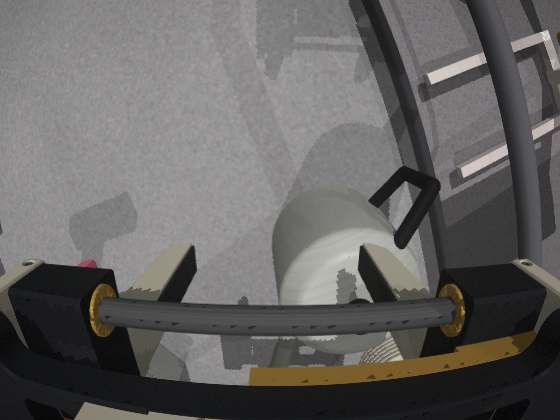

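```bash
cat > h.py <<'E'
from cell import r
import cv2,numpy as np
from scipy.spatial.transform import Rotation as R
def ray(cam,uv,ci=None):
    ci=ci or r.camera_info(cam); K=np.array(ci["camera_matrix"]);T=np.array(ci["cam_to_world"])
    x=(uv[0]-K[0,2])/K[0,0]; y=(uv[1]-K[1,2])/K[1,1]
    if cam=="wrist":
        t=np.hypot(x,y); d=np.array([x/t*np.sin(t),y/t*np.sin(t),np.cos(t)])
    else: d=np.array([x,y,1.])
    d=T[:3,:3]@d; return T[:3,3],d/np.linalg.norm(d)
def atz(cam,uv,z,ci=None):
    o,d=ray(cam,uv,ci); return o+d*(z-o[2])/d[2]
def proj(cam,p,ci=None):
    ci=ci or r.camera_info(cam); K=np.array(ci["camera_matrix"]);T=np.array(ci["cam_to_world"])
    c=T[:3,:3].T@(np.asarray(p)-T[:3,3])
    if cam=="wrist":
        th=np.arctan2(np.hypot(c[0],c[1]),c[2]); n=np.hypot(c[0],c[1]); x,y=c[0]/n*th,c[1]/n*th
    else: x,y=c[0]/c[2],c[1]/c[2]
    return np.array([K[0,0]*x+K[0,2],K[1,1]*y+K[1,2]])
E
python3 - <<'E'
from h import *
for cam in ["top","side"]:
  for n in ["scanner_grip","scanner_window","scanner_foot","stand_mouth","round_label","square_label"]:
    print(cam,n,[(np.round(d["location"],1).tolist(),round(d["confidence"],2)) for d in r.spot_point(n,cam)])
E
```

```text
top scanner_grip [([201.5, 290.0], 0.77), ([279.6, 155.5], 0.64), ([155.8, 135.1], 0.57)]
top scanner_window [([286.8, 175.2], 0.98), ([159.7, 157.0], 0.98), ([181.6, 290.0], 0.7)]
top scanner_foot [([281.5, 159.2], 0.67), ([208.1, 284.0], 0.65), ([162.8, 143.3], 0.55), ([214.5, 135.0], 0.15)]
top stand_mouth [([279.3, 159.4], 0.84)]
top round_label [([357.5, 220.3], 0.94)]
top square_label []
side scanner_grip [([307.3, 146.8], 0.83), ([204.2, 183.4], 0.72), ([332.6, 195.9], 0.59)]
side scanner_window [([203.1, 172.9], 0.92), ([317.6, 203.0], 0.62), ([300.2, 151.2], 0.62)]
side scanner_foot [([334.2, 221.6], 0.89), ([308.3, 170.2], 0.81), ([333.4, 221.8], 0.73), ([206.1, 208.1], 0.53)]
side stand_mouth [([333.7, 211.9], 0.61)]
side round_label [([297.0, 269.5], 0.89)]
side square_label [([247.4, 183.3], 0.89), ([380.0, 342.2], 0.51)]
```

Candidates for the scanner in the top view are the pink look-alike at (198,290), the turquoise one at (155,138), and the grey-barrelled one in the black stand at (281,157). By the description it is the grey one, which I'll check in close crops.

```bash
python3 - <<'E'
from h import *
a=cv2.imread("pics/top0.png"); b=cv2.imread("pics/side0.png")
c1=cv2.resize(a[130:190,250:330],None,fx=5,fy=5,interpolation=cv2.INTER_CUBIC)
c2=cv2.resize(b[170:240,295:375],None,fx=5,fy=5,interpolation=cv2.INTER_CUBIC)
h=max(c1.shape[0],c2.shape[0]); 
f=np.zeros((h,800,3),np.uint8); f[:c1.shape[0],:400]=c1; f[:c2.shape[0],400:800]=c2
cv2.imwrite("pics/crop1.png",f)
c1=cv2.resize(a[205:260,175:225],None,fx=7,fy=7,interpolation=cv2.INTER_CUBIC)
c2=cv2.resize(a[195:250,335:385],None,fx=7,fy=7,interpolation=cv2.INTER_CUBIC)
cv2.imwrite("pics/crop2.png",np.hstack([c1,c2]))
def p(*x): print(*[np.round(v,4) for v in x])
p(atz("top",(279.6,155.5),.12),atz("top",(286.8,175.2),.12),atz("top",(279.3,159.4),.06),atz("side",(332.6,195.9),.12),atz("side",(317.6,203),.12))
p(atz("top",(357.5,220.3),.06),atz("side",(297,269.5),.06),atz("side",(247.4,183.3),.085),atz("top",(203,233),.085))
for n in ["packet","mug_a","sugar_bowl","glass_jug","steel_jug","round_tin","square_tin","stand","spoon"]:
  print(n,[(np.round(d["extent"],1).tolist(),round(d["confidence"],2)) for d in r.find_in(n,"top")],[(np.round(d["location"],1).tolist(),np.round(atz("top",d["location"],0),3)) for d in r.spot_point(n,"top")])
E
```

```text
[0.6431 0.0162 0.12  ] [ 0.5805 -0.0061  0.12  ] [0.6411 0.0168 0.06  ] [0.6469 0.014  0.12  ] [ 0.5804 -0.01    0.12  ]
[ 0.4401 -0.2368  0.06  ] [ 0.4243 -0.2398  0.06  ] [0.3939 0.2539 0.085 ] [0.4006 0.2614 0.085 ]
packet [([277.7, 206.4, 19.2, 45.3], 0.67), ([267.1, 145.1, 33.6, 31.6], 0.3)] [([285.4, 229.9], array([ 0.411, -0.003,  0.   ]))]
mug_a [([199.1, 119.3, 29.1, 37.4], 0.8)] [([356.2, 131.0], array([ 0.749, -0.248,  0.   ])), ([212.3, 135.6], array([0.735, 0.246, 0.   ]))]
sugar_bowl [([205.2, 161.1, 30.8, 29.8], 0.7), ([272.6, 139.6, 17.6, 39.5], 0.52), ([339.2, 207.1, 38.2, 28.3], 0.4)] [([221.9, 175.8], array([0.596, 0.213, 0.   ])), ([280.5, 158.9], array([0.653, 0.012, 0.   ]))]
glass_jug [([116.0, 174.9, 47.8, 35.7], 0.81), ([272.0, 142.6, 20.0, 35.6], 0.2)] [([144.9, 193.4], array([ 0.536,  0.474, -0.   ]))]
steel_jug [([421.7, 149.1, 51.8, 53.9], 0.66)] [([434.0, 184.6], array([ 0.563, -0.511,  0.   ]))]
round_tin [([341.1, 206.5, 39.3, 30.4], 0.82), ([274.4, 139.4, 13.0, 39.6], 0.46)] [([352.9, 221.2], array([ 0.439, -0.232,  0.   ]))]
square_tin [] [([280.1, 160.1], array([0.649, 0.014, 0.   ])), ([207.3, 233.5], array([0.399, 0.261, 0.   ]))]
stand [([263.7, 143.8, 35.0, 34.2], 0.76), ([275.1, 139.5, 21.1, 39.6], 0.64)] [([280.0, 164.8], array([0.633, 0.014, 0.   ]))]
spoon [([311.3, 166.5, 28.7, 35.9], 0.84)] [([326.1, 183.4], array([ 0.568, -0.143,  0.   ]))]
```

View pics/crop1.png

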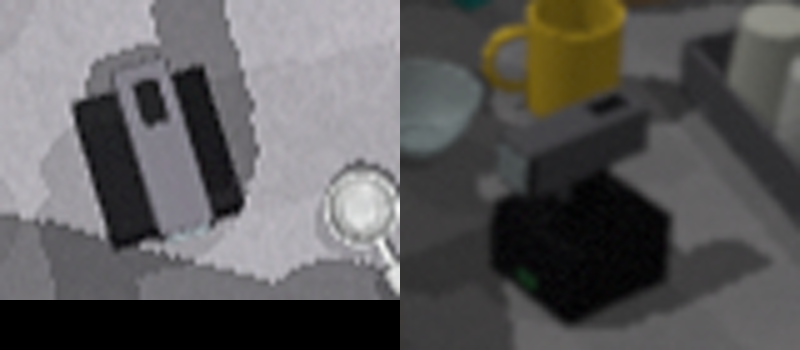

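View pics/crop2.png

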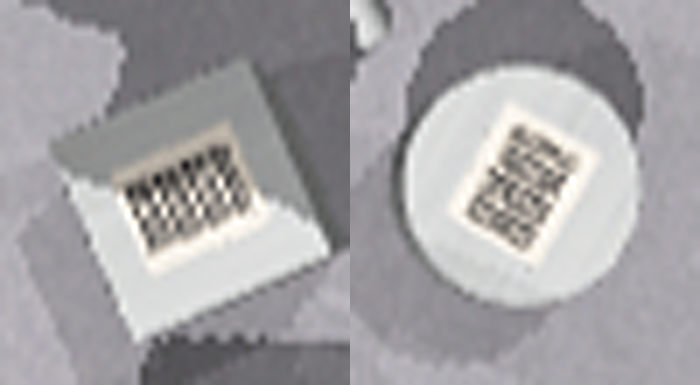

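The crop shows the grey barrel in the black stand, nose (pale window) at top-view (287,176), so it is the wanted scanner. The round tin is on the right at (360,222) and the square one on the left at (203,233). Next I'll work out the approach.

```bash
cat >> h.py <<'E'
def row(pos,Rm):
    """pose target -> row units from the present pose"""
    s=r.state(); R0=R.from_quat(s["orientation"])
    a=(R0.inv()*R.from_matrix(Rm)).as_rotvec(degrees=True)/6
    t=R0.inv().apply(np.asarray(pos)-s["eef_pos"])/.025
    return np.round(np.r_[a,t],3)
def tool(yaw,tilt):
    """scanner yaw (deg, direction of its +x) and nose-down tilt -> tool matrix, tool x = nose, tool z = -scanner z"""
    Rs=R.from_euler('ZY',[yaw,-tilt],degrees=True)   # check sign below
    x,y,z=Rs.as_matrix().T
    return np.c_[-x,y,-z]
E
python3 - <<'E'
from h import *
print(np.round(tool(0,45),2))
print(row([.2,.54,.36],tool(16,0)), row([.643,.0155,.34],tool(16,0)))
E
```

```text
[[-0.71 -0.    0.71]
 [-0.    1.    0.  ]
 [-0.71  0.   -0.71]]
[ 0.    -0.    -6.036 -0.045 -0.966 -4.894] [  0.     -0.     -6.036 -23.923 -14.531  -4.095]
```

>>> send_rows(
  motion=[
    [0,0,0,0,0,-4.5,1],
    [0,0,0,0,0,-4.5,1],
    [0,0,0,0,0,-4.5,1],
    [0,0,-6,-23.9,-14.5,-4.5,1],
    [0,0,-6,-23.9,-14.5,-4.5,1],
    [0,0,-6,-23.9,-14.5,-4.5,1],
    [0,0,-6,-23.9,-14.5,-4.5,1],
    [0,0,-6,-23.9,-14.5,-4.5,1],
    [0,0,-6,-23.9,-14.5,-4.5,1],
    [0,0,-6,-23.9,-14.5,-4.5,1],
    [0,0,-6,-23.9,-14.5,-4.5,1],
    [0,0,-6,-23.9,-14.5,-4.5,1],
    [0,0,-6,-23.9,-14.5,-4.5,1],
    [0,0,-6,-23.9,-14.5,-4.5,1],
    [0,0,-6,-23.9,-14.5,-4.5,1],
    [0,0,-6,-23.9,-14.5,-4.5,1],
    [0,0,-6,-23.9,-14.5,-4.5,1],
    [0,0,-6,-23.9,-14.5,-4.5,1],
    [0,0,-6,-23.9,-14.5,-4.5,1],
    [0,0,-6,-23.9,-14.5,-4.5,1],
  ],
)

```text
t: 3.65
eef_pos: [0.6423, 0.0173, 0.3499]
orientation: [-0.137, 0.991, 0.0, -0.0]
contact_force: [0.8, 0.9, 0.5]
gripper_width: 1.0
```

```bash
python3 - <<'E'
from h import *
ci=r.camera_info("wrist"); im=r.snapshot("wrist"); cv2.imwrite("pics/w1.png",im[:,:,::-1])
s=r.state(); print(s["t"],s["eef_pos"],s["orientation"],s["joint_positions"]); np.save("ci1.npy",ci,allow_pickle=True)
for n,z in [("scanner_grip",.12),("scanner_window",.12),("stand_mouth",.06)]:
  for d in r.spot_point(n,"wrist"): print(n,np.round(d["location"],1),round(d["confidence"],2),np.round(atz("wrist",d["location"],z,ci),4))
E
```

```text
3.7 [0.64218965 0.017864   0.35036623] [-1.37921292e-01  9.90443155e-01  2.67669775e-04  4.75750358e-05] [-5.22751729e-02  2.30846993e-01  1.17264624e+00  5.51369916e-04
  1.73810741e+00 -1.89970437e+00]
scanner_grip [272.5 180.5] 0.77 [0.6387 0.0111 0.12  ]
scanner_window [505.7 250.8] 0.75 [0.6396 0.3798 0.12  ]
scanner_window [272.6 127.3] 0.73 [ 0.5786 -0.0056  0.12  ]
scanner_window [113.6 188.5] 0.32 [ 0.7015 -0.185   0.12  ]
```

View pics/w1.png

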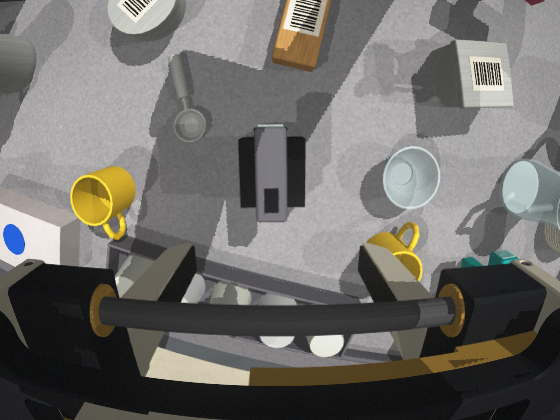

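```bash
python3 - <<'E'
from h import *
ci=np.load("ci1.npy",allow_pickle=True).item()
a=cv2.imread("pics/w1.png"); c=cv2.resize(a[110:235,225:320],None,fx=6,fy=6,interpolation=cv2.INTER_CUBIC); cv2.imwrite("pics/w1c.png",c[:, :])
print(c.shape)
E
```

```text
(750, 570, 3)
```

```bash
python3 - <<'E'
import cv2
c=cv2.imread("pics/w1c.png"); cv2.imwrite("pics/w1d.png",cv2.resize(c,(456,600)))
E
```

```text
(no output)
```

View pics/w1d.png

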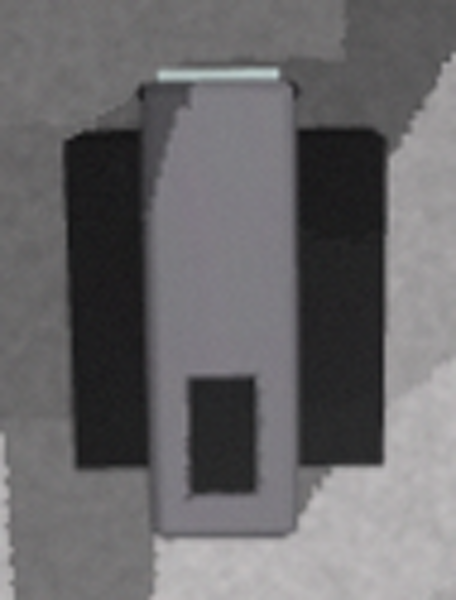

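```bash
python3 - <<'E'
from h import *
ci=np.load("ci1.npy",allow_pickle=True).item()
P=[atz("wrist",(225+x/4.8-.4,110+y/4.8-.4),.14,ci) for x,y in [(147,83),(298,83),(155,533),(297,533)]]
P=np.array(P);print(np.round(P,4))
f=(P[0]+P[1])/2;b=(P[2]+P[3])/2;d=b-f;print("len",np.linalg.norm(d),"yaw",np.degrees(np.arctan2(d[1],d[0])),"width",np.linalg.norm(P[0]-P[1]),np.linalg.norm(P[2]-P[3]))
u=d/np.linalg.norm(d);c=(f+b)/2; g=c+u*.010; print("grip",g)
for yaw in [15,16]: print(row([g[0],g[1],.118],tool(yaw,0)))
print(ci["cam_to_world"])
E
```

```text
[[ 0.5827 -0.0238  0.14  ]
 [ 0.5735  0.0091  0.14  ]
 [ 0.6852  0.0056  0.14  ]
 [ 0.6759  0.0384  0.14  ]]
len 0.10653033046355502 yaw 15.992869113512267 width 0.03419448227065432 0.034077800982391215
grip [0.63894202 0.01006932 0.14      ]
[-1.000e-03  8.000e-03  1.510e-01  2.220e-01 -2.710e-01  9.314e+00]
[-1.000e-03  8.000e-03 -1.600e-02  2.220e-01 -2.710e-01  9.314e+00]
[[-2.71359198e-01  9.26849011e-01  2.59451530e-01  5.70348137e-01]
 [ 9.62478121e-01  2.61250380e-01  7.33764619e-02 -3.01641360e-03]
 [ 2.27090357e-04  2.69627799e-01 -9.62964588e-01  4.96904722e-01]
 [ 0.00000000e+00  0.00000000e+00  0.00000000e+00  1.00000000e+00]]
```

>>> send_rows(
  motion=[
    [0,0,0,0.2,-0.2,5,1],
    [0,0,0,0.2,-0.2,5,1],
    [0,0,0,0.2,-0.2,5,1],
    [0,0,0,0.2,-0.2,5,1],
    [0,0,0,0.2,-0.2,5,1],
    [0,0,0,0.2,-0.2,5,1],
  ],
)

```text
t: 4.45
eef_pos: [0.6403, 0.0123, 0.2293]
orientation: [-0.139, 0.99, -0.0, 0.003]
contact_force: [0.1, 0.5, 0.4]
gripper_width: 1.001
```

```bash
python3 - <<'E'
from h import *
ci=r.camera_info("wrist"); im=r.snapshot("wrist"); cv2.imwrite("pics/w2.png",im[:,:,::-1]); np.save("ci2.npy",ci,allow_pickle=True)
s=r.state(); print(s["t"],s["eef_pos"],s["orientation"])
print(atz("top",(282,159.8),.14))
E
```

```text
4.5 [0.64044491 0.0122026  0.22934989] [-1.38615994e-01  9.90341675e-01 -4.87904535e-04  2.95561346e-03]
[0.6259375  0.00894947 0.14      ]
```

View pics/w2.png

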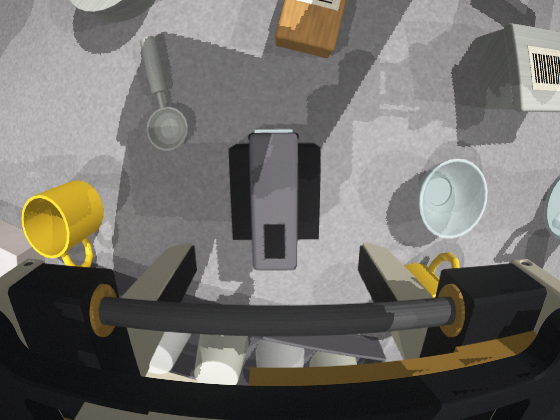

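```bash
python3 - <<'E'
from h import *
ci=np.load("ci2.npy",allow_pickle=True).item()
P=np.array([atz("wrist",q,.14,ci) for q in [(249.5,136),(298.,135.5),(252.5,269),(297.5,269)]])
f=(P[0]+P[1])/2;b=(P[2]+P[3])/2;d=b-f;print("len",np.linalg.norm(d),"yaw",np.degrees(np.arctan2(d[1],d[0])),"width",np.linalg.norm(P[0]-P[1]),np.linalg.norm(P[2]-P[3]))
u=d/np.linalg.norm(d);c=(f+b)/2; g=c+u*.010; print("grip",g, "lat",-.2756*g[0]+.9613*g[1])
print(row([.639,.0105,.119],tool(16,0)),row([.639,.0105,.119],tool(15,0)))
E
```

```text
len 0.10522156051808836 yaw 16.298165041303402 width 0.034984281381258225 0.03629913785184888
grip [0.63978533 0.01016104 0.14      ] lat -0.16655702756073654
[-0.017  0.055 -0.011  0.1   -0.042  4.414] [-0.017  0.055  0.156  0.1   -0.042  4.414]
```

>>> send_rows(
  motion=[
    [0,0.05,0,0.08,-0.04,2,1],
    [0,0.05,0,0.08,-0.04,4.4,1],
    [0,0.05,0,0.08,-0.04,4.4,1],
    [0,0.05,0,0.08,-0.04,4.4,1],
    [0,0.05,0,0.08,-0.04,4.4,1],
  ],
)

```text
t: 5.0
eef_pos: [0.6413, 0.0106, 0.1227]
orientation: [-0.139, 0.99, -0.001, 0.002]
contact_force: [1.4, 0.0, 0.5]
gripper_width: 0.998
```

>>> send_rows(
  motion=[
    [0,0,0,0,0,0,-1],
    [0,0,0,0,0,0,-1],
    [0,0,0,0,0,0,-1],
    [0,0,0,0,0,0,-1],
    [0,0,0,0,0,0,-1],
    [0,0,0,0,0,0,-1],
    [0,0,0,0,0,0,-1],
    [0,0,0,0,0,0,-1],
  ],
  grip_force=30,
)

```text
t: 5.8
eef_pos: [0.6412, 0.0106, 0.1226]
orientation: [-0.139, 0.99, -0.001, 0.002]
contact_force: [0.1, -0.0, -0.1]
gripper_width: 0.386
```

```bash
python3 - <<'E'
from h import *
s=r.state(); print(s["t"],s["eef_pos"],s["orientation"],s["contact_force"],s["gripper_width"]*.093)
ci=r.camera_info("wrist"); im=r.snapshot("wrist"); cv2.imwrite("pics/w3.png",im[:,:,::-1]); np.save("ci3.npy",ci,allow_pickle=True)
E
```

```text
5.8 [0.64124458 0.01060165 0.12255125] [-0.13861613  0.99034301 -0.00120924  0.00219522] [ 0.07952346 -0.03656597 -0.08043444] 0.0359364016573823
```

View pics/w3.png

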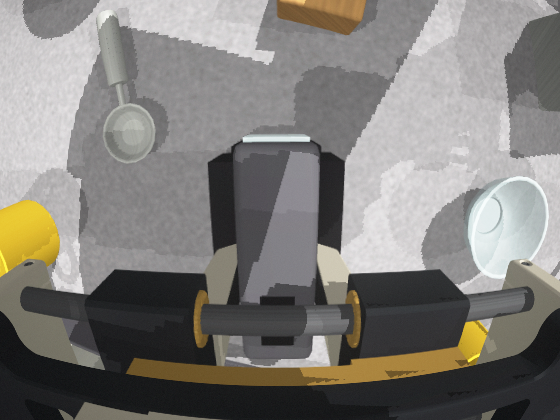

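```bash
python3 - <<'E'
from h import *
ci=np.load("ci3.npy",allow_pickle=True).item(); s=r.state(); T=R.from_quat(s["orientation"])
for q in [(235,145),(320,145),(277,142.5)]:
  p=atz("wrist",q,.14,ci); print(p,T.inv().apply(p-s["eef_pos"]))
E
```

```text
[ 0.58275204 -0.02324283  0.14      ] [ 0.06543779 -0.01654791 -0.01767311]
[0.5734761  0.00929214 0.14      ] [ 0.06542506  0.0172834  -0.01777445]
[ 0.57734869 -0.00739552  0.14      ] [ 0.06628275  0.00017383 -0.01772657]
```

>>> send_rows(
  motion=[
    [0,0,0,0,0,-0.8,-1],
    [0,0,0,0,0,-1.6,-1],
    [0,0,0,0,0,-2.4,-1],
    [0,0,0,0,0,-3.2,-1],
    [0,0,0,0,0,-4,-1],
    [0,0,0,0,0,-4.8,-1],
    [0,0,0,0,0,-5.6,-1],
    [0,0,0,0,0,-5.6,-1],
    [0,0,0,0,0,-5.6,-1],
  ],
  grip_force=40,
)

```text
t: 6.75
eef_pos: [0.6406, 0.0109, 0.2621]
orientation: [-0.139, 0.99, -0.001, 0.002]
contact_force: [-0.6, 0.7, -1.4]
gripper_width: 0.387
```

```bash
python3 - <<'E'
from h import *
s=r.state(); print(s["t"],s["eef_pos"],s["orientation"],s["contact_force"],s["gripper_width"]*.093)
ci=r.camera_info("wrist"); im=r.snapshot("wrist"); cv2.imwrite("pics/w4.png",im[:,:,::-1]); np.save("ci4.npy",ci,allow_pickle=True)
im=r.snapshot("side"); cv2.imwrite("pics/s4.png",im[:,:,::-1])
E
```

```text
6.75 [0.64063162 0.01085407 0.262069  ] [-0.13860811  0.99034397 -0.00122391  0.00226187] [-0.56100508  0.67061139 -1.36576939] 0.03594465885411426
```

View pics/w4.png

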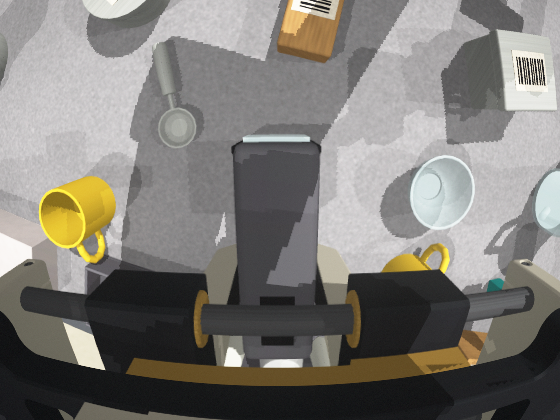

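View pics/s4.png

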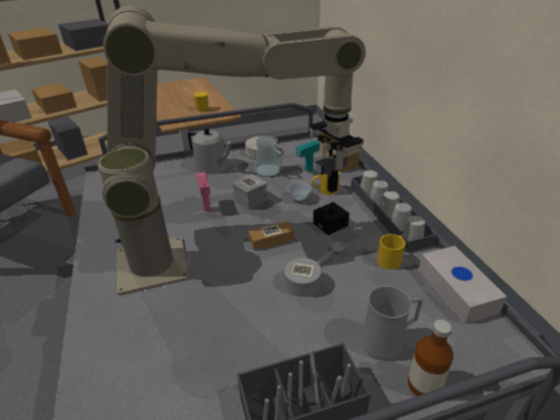

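```bash
python3 - <<'E'
from h import *
a=cv2.imread("pics/s4.png")
c1=cv2.resize(a[255:300,280:325],None,fx=8,fy=8,interpolation=cv2.INTER_CUBIC)
c2=cv2.resize(a[165:210,225:270],None,fx=8,fy=8,interpolation=cv2.INTER_CUBIC)
cv2.imwrite("pics/sc.png",np.hstack([c1,c2]))
print(atz("top",(359.6,221.7),.06),atz("top",(202.6,233.2),.085))
s=r.state(); T=R.from_quat(s["orientation"]); print(s["contact_force"])
E
```

```text
[ 0.4354912  -0.24359627  0.06      ] [0.39997494 0.26267267 0.085     ]
[-0.28275459  0.31218115 -2.09725223]
```

View pics/sc.png

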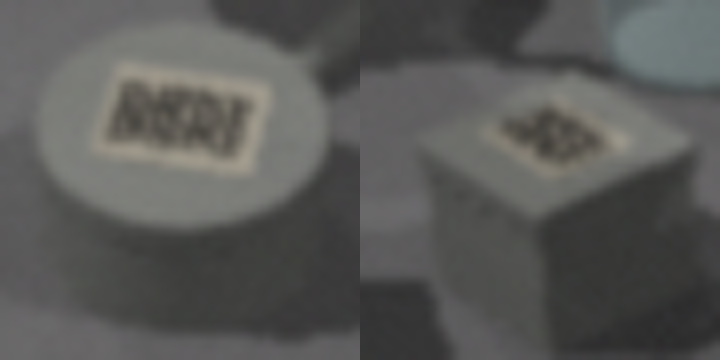

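```bash
python3 - <<'E'
from h import *
print(atz("side",(302.4,269.3),.06),atz("side",(249.1,181.2),.085))
L=np.array([.436,-.2425,.06])
az=np.degrees(np.arctan2(L[1],L[0]))
for yaw in [az,-10,0]:
  M=tool(yaw,48); n=M[:,0]
  win=L-.11*n; tcp=win-M@np.array([.065,0,.0025]); foot=tcp+M[:,2]*.1125
  print(yaw,"win",win,"tcp",tcp,"foot",foot,"row",row(tcp,M))
E
```

```text
[ 0.44003647 -0.24426816  0.06      ] [0.40400136 0.26696844 0.085     ]
-29.082490682834973 win [ 0.50032439 -0.27827675  0.14174593] tcp [ 0.53671063 -0.29851451  0.19172317] foot [ 0.60977372 -0.33915167  0.11644598] row [  3.125  -7.554   7.054   7.367 -10.763   2.762]
-10 win [ 0.50848615 -0.25528126  0.14174593] tcp [ 0.54948924 -0.26251121  0.19172317] foot [ 0.6318229  -0.27702886  0.11644598] row [ 1.794 -7.842  4.071  6.48  -9.518  2.761]
0 win [ 0.50960437 -0.2425      0.14174593] tcp [ 0.55123999 -0.2425      0.19172317] foot [ 0.63484379 -0.2425      0.11644598] row [ 1.095 -7.931  2.505  6.193 -8.768  2.76 ]
```

```bash
cat >> h.py <<'E'
def aim(L,yaw,tilt,dist):
    M=tool(yaw,tilt); tcp=np.asarray(L)-(dist+.065)*M[:,0]-.0025*M[:,2]
    return tcp,M
E
python3 - <<'E'
from h import *
tcp,M=aim([.438,-.244,.06],-15,50,.11); print(tcp,row(tcp,M))
E
```

```text
[ 0.54480505 -0.27261833  0.19566475] [ 2.233 -8.106  4.827  6.771 -9.856  2.604]
```

>>> send_rows(
  motion=[
    [0.2,-0.8,0.5,0.7,-1,0.2,-1],
    [0.4,-1.6,1,1.4,-2,0.4,-1],
    [0.7,-2.4,1.4,2,-3,0.7,-1],
    [0.9,-3.2,1.9,2.7,-3.9,1,-1],
    [1.1,-4,2.4,3.4,-4.9,1.2,-1],
    [1.3,-4.9,2.9,4.1,-5.9,1.5,-1],
    [1.5,-5.7,3.4,4.7,-6.9,1.8,-1],
    [1.8,-6.5,3.9,5.4,-7.9,2.1,-1],
    [2,-7.3,4.3,6.1,-8.9,2.3,-1],
    [2.2,-8.1,4.8,6.8,-9.9,2.6,-1],
    [2.2,-8.1,4.8,6.8,-9.9,2.6,-1],
    [2.2,-8.1,4.8,6.8,-9.9,2.6,-1],
    [2.2,-8.1,4.8,6.8,-9.9,2.6,-1],
  ],
)

```text
t: 8.15
eef_pos: [0.5447, -0.2734, 0.1958]
orientation: [0.116, 0.899, -0.053, 0.418]
contact_force: [0.4, -0.3, -0.6]
gripper_width: 0.379
```

```bash
cat > look.py <<'E'
from h import *
import sys
k=sys.argv[1]; L=np.array(eval(sys.argv[2]))
s=r.state(); M=R.from_quat(s["orientation"]).as_matrix(); w=s["eef_pos"]+M@[.065,0,.0025]
print(s["t"],s["eef_pos"],s["gripper_width"]*.093,"speed",np.abs(s["qvel"]).max(),s["contact_force"])
print("tilt",np.degrees(np.arcsin(-M[2,0])),"label in tool x/y/z about window",M.T@(L-w), "foot", s["eef_pos"]+M[:,2]*.1125)
d=(L[2]-w[2])/M[2,0]; print("LOS hits",w+d*M[:,0])
for n in ["wrist","side","top"]:
    ci=r.camera_info(n); im=r.snapshot(n); cv2.imwrite(f"pics/{n}{k}.png",im[:,:,::-1]); np.save(f"ci_{n}{k}.npy",ci,allow_pickle=True)
    print(n,"window",proj(n,w,ci),"label",proj(n,L,ci),"los",proj(n,w+d*M[:,0],ci))
E
python3 look.py 5 "[.438,-.244,.06]"
```

```text
8.15 [ 0.54465172 -0.27341515  0.1957513 ] 0.035258763457668485 speed 0.01930890049305748 [ 0.40048602 -0.25219814 -0.57659526]
tilt 49.843966802795606 label in tool x/y/z about window [0.11009391 0.00119175 0.00049288] foot [ 0.62783595 -0.29517373  0.1232034 ]
LOS hits [ 0.43707468 -0.24498913  0.06      ]
wrist window [276.794781   142.48384898] label [279.14163953 -70.47119964] los [276.70106511 -71.58841814]
side window [326.28037628 247.07976106] label [301.73448304 269.39345905] los [301.55743544 269.67718416]
top window [370.6951716  197.87024747] label [359.71110923 220.92845782] los [360.01974251 221.21164528]
```

View pics/wrist5.png

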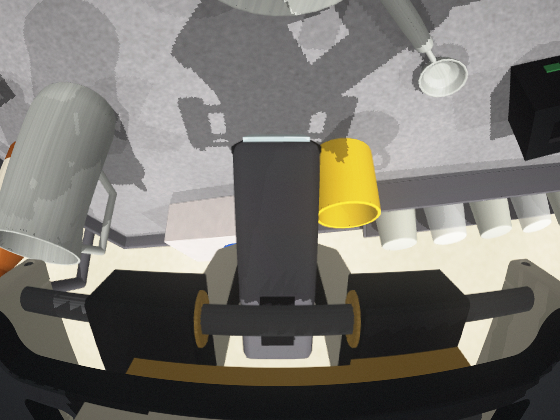

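View pics/side5.png

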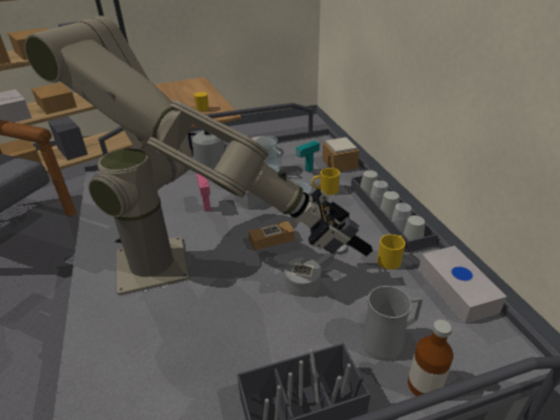

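View pics/top5.png

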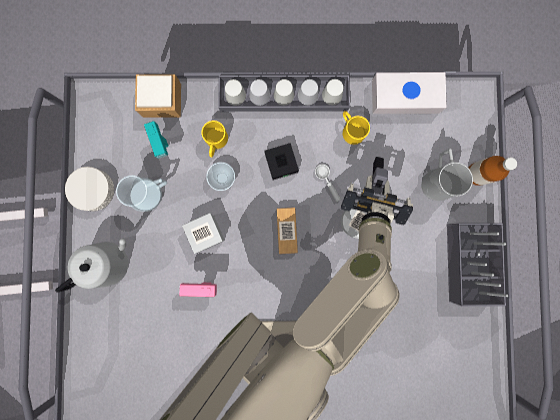

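The wrist view shows the barrel unmoved in the grip (front edge at row 142, as before), and the line of sight lands within 2 mm of the round label's centre. I'll hold it there.

>>> send_rows(
  motion=[
    [0,0,0,0,0,0,-1],
    [0,0,0,0,0,0,-1],
    [0,0,0,0,0,0,-1],
    [0,0,0,0,0,0,-1],
    [0,0,0,0,0,0,-1],
    [0,0,0,0,0,0,-1],
    [0,0,0,0,0,0,-1],
    [0,0,0,0,0,0,-1],
    [0,0,0,0,0,0,-1],
    [0,0,0,0,0,0,-1],
    [0,0,0,0,0,0,-1],
    [0,0,0,0,0,0,-1],
    [0,0,0,0,0,0,-1],
    [0,0,0,0,0,0,-1],
    [0,0,0,0,0,0,-1],
  ],
)

```text
t: 9.8
eef_pos: [0.5454, -0.2732, 0.1967]
orientation: [0.116, 0.899, -0.054, 0.419]
contact_force: [-0.1, -0.2, -1.6]
gripper_width: 0.383
```

```bash
python3 - <<'E'
from h import *
s=r.state(); M=R.from_quat(s["orientation"]).as_matrix(); w=s["eef_pos"]+M@[.065,0,.0025]
print(s["t"],M.T@(np.array([.438,-.244,.06])-w),s["gripper_width"]*.093)
f=s["eef_pos"]+M[:,2]*.1125
print("foot proj side",proj("side",f),"top",proj("top",f))
im=r.snapshot("side"); cv2.imwrite("pics/s6.png",cv2.resize(im[190:290,270:400,::-1],None,fx=6,fy=6,interpolation=cv2.INTER_CUBIC))
print("up row: ",row(s["eef_pos"]+[0,0,.15],M))
for yaw in [0,15,25,33]:
  tcp,N=aim([.402,.265,.085],yaw,50,.11); print(yaw,tcp,row(tcp,N), tcp+N[:,2]*.1125)
E
```

```text
9.8 [0.11128461 0.00100154 0.00032067] 0.0355845687501367
foot proj side [368.79786369 250.09841853] top [378.72539945 159.42363662]
up row:  [ 0.000e+00 -0.000e+00 -0.000e+00 -4.593e+00  3.000e-03 -3.862e+00]
0 [0.51257272 0.265      0.22066475] [-1.8660e+00 -9.0000e-03 -1.5750e+00  3.5970e+00  2.0495e+01 -5.7470e+00] [0.59875272 0.265      0.14835114]
15 [0.50880505 0.29361833 0.22066475] [-3.7800e+00 -8.0000e-03 -3.1830e+00  3.8780e+00  2.1565e+01 -6.0800e+00] [0.59204853 0.31592335 0.14835114]
25 [0.50221292 0.31173005 0.22066475] [-5.0560e+00 -7.0000e-03 -4.2540e+00  4.1600e+00  2.2199e+01 -6.4150e+00] [0.58031852 0.34815129 0.14835114]
33 [0.49473409 0.32522222 0.22066475] [-6.0770e+00 -6.0000e-03 -5.1120e+00  4.4350e+00  2.2646e+01 -6.7410e+00] [0.56701072 0.37215921 0.14835114]
```

View pics/s6.png

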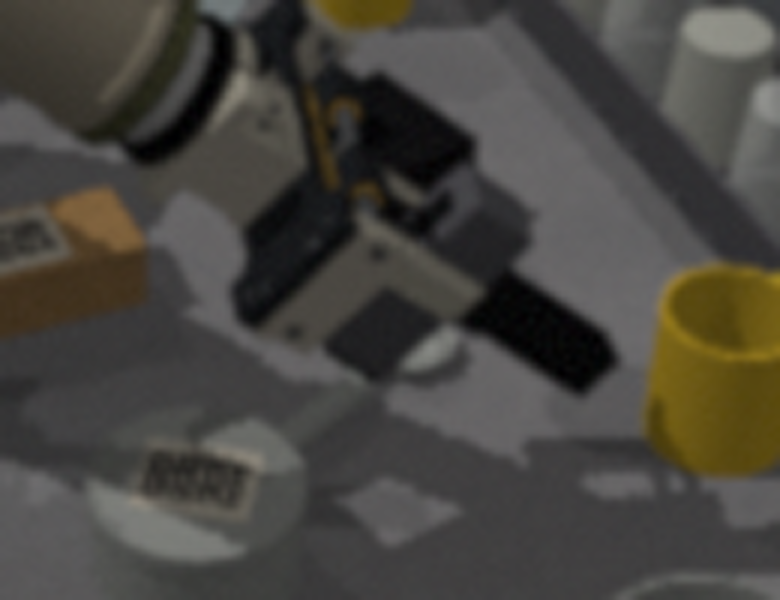

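>>> send_rows(
  motion=[
    [0,0,0,-0.9,0,-0.8,-1],
    [0,0,0,-1.8,0,-1.5,-1],
    [-0.2,0,-0.1,-1.5,1.7,-2,-1],
    [-0.3,0,-0.3,-1.2,3.4,-2.5,-1],
    [-0.5,0,-0.4,-0.9,5.1,-2.9,-1],
    [-0.6,0,-0.5,-0.6,6.8,-3.4,-1],
    [-0.8,0,-0.7,-0.3,8.5,-3.9,-1],
    [-0.9,0,-0.8,0,10.2,-4.4,-1],
    [-1.1,0,-0.9,0.3,12,-4.8,-1],
    [-1.2,0,-1,0.6,13.7,-5.3,-1],
    [-1.4,0,-1.2,0.9,15.4,-5.8,-1],
    [-1.6,0,-1.3,1.2,17.1,-6.2,-1],
    [-1.7,0,-1.4,1.5,18.8,-6.7,-1],
    [-1.9,0,-1.6,1.8,20.5,-7.2,-1],
    [-1.9,0,-1.6,2.4,20.5,-6.7,-1],
    [-1.9,0,-1.6,3,20.5,-6.2,-1],
    [-1.9,0,-1.6,3.6,20.5,-5.7,-1],
    [-1.9,0,-1.6,3.6,20.5,-5.7,-1],
    [-1.9,0,-1.6,3.6,20.5,-5.7,-1],
    [-1.9,0,-1.6,3.6,20.5,-5.7,-1],
  ],
)

```text
t: 11.85
eef_pos: [0.5141, 0.2652, 0.2217]
orientation: [-0.002, 0.906, 0.002, 0.423]
contact_force: [-1.1, 0.6, -0.7]
gripper_width: 0.384
```

```bash
python3 look.py 7 "[.402,.265,.085]"
```

```text
11.85 [0.51407112 0.26523193 0.22173285] 0.03568394772275082 speed 0.006800002069962899 [-1.06809077  0.58863122 -0.68842073]
tilt 50.05037857520899 label in tool x/y/z about window [ 1.11783244e-01  3.79439194e-06 -6.16879017e-04] foot [0.60031344 0.26573495 0.14949534]
LOS hits [0.4028047  0.26499968 0.085     ]
wrist window [276.78554392 142.49488083] label [276.73854474 -74.13763314] los [276.73246004 -72.74296841]
side window [265.58940633 159.16203269] label [248.72459384 181.53540987] los [248.92475993 181.4998148 ]
top window [197.2336217  208.30326731] label [201.87528427 232.56690213] los [201.87737432 232.31422388]
```

View pics/side7.png

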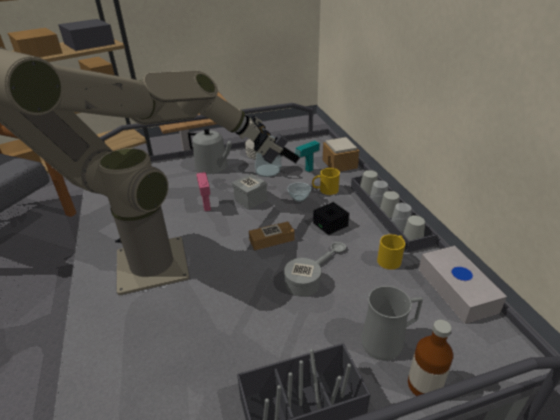

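View pics/wrist7.png

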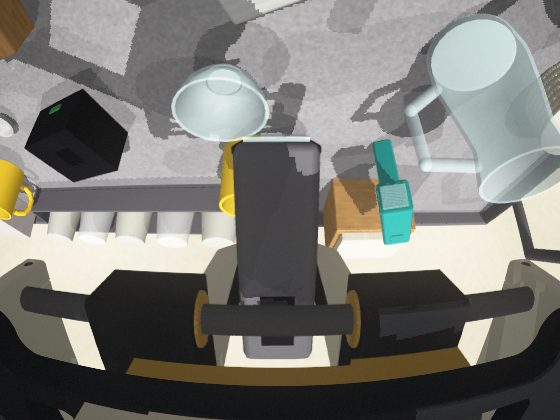

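View pics/top7.png

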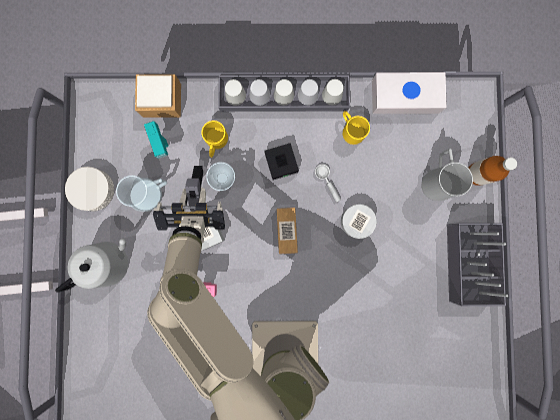

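The line of sight falls on the square label: it hits side-view (248.9,181.5), and I measured the label there at (249.1,181.2). Nothing in the side or top views has moved. I'll let it settle, check stillness and hand in.

>>> send_rows(
  motion=[
    [0,0,0,0,0,0,-1],
    [0,0,0,0,0,0,-1],
    [0,0,0,0,0,0,-1],
    [0,0,0,0,0,0,-1],
    [0,0,0,0,0,0,-1],
    [0,0,0,0,0,0,-1],
    [0,0,0,0,0,0,-1],
    [0,0,0,0,0,0,-1],
  ],
)

```text
t: 12.8
eef_pos: [0.514, 0.2651, 0.2216]
orientation: [-0.001, 0.906, 0.002, 0.423]
contact_force: [0.1, 0.4, -2.5]
gripper_width: 0.383
```

```bash
python3 - <<'E'
from h import *
s=r.state(); M=R.from_quat(s["orientation"]).as_matrix(); w=s["eef_pos"]+M@[.065,0,.0025]
print(s["t"],M.T@(np.array([.402,.265,.085])-w),s["gripper_width"]*.093,np.abs(s["qvel"]).max())
print(r.sign_off())
E
```

```text
12.8 [ 1.11634628e-01  6.57955901e-05 -7.00532250e-04] 0.035654774575239113 0.0019093762709909562
the job is handed in; nothing more can be done
None
```

I drew the grey scanner out of its stand, tipped it about 50° nose-down and held it on the round tin's label for about 1.6 s. I then moved it to the square tin's label, where it is still held, and handed the job in at 12.8 s.

- **Round label:** the line of sight was about 1 mm off the centre I had measured, from 11 cm away.
- **Square label:** the line of sight was under 1 mm off, from 11 cm away. Joint speeds were under 0.002 rad/s and the foot was about 15 cm up.
- **Grip:** the barrel sat at the same place in the wrist pictures throughout. The projected handle foot matched the side view to about 1 pixel (checked at the round tin), so it did not slip.
- **Surroundings:** the last side and top pictures show the tins, packet and tea things where they started; I judged this by eye.

**Disagreements:**
- The top and side cameras differed by about 5–6 mm on the label centres, so I aimed between them. That is well within the 18 mm allowed.
- The network's side-view position for the round label was about 16 mm off in x, so I used positions measured by hand from the crops instead.

The hand-in reported no verdict.

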